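Close the panel press to its stop

ROBOT

A 6-joint arm with a two-finger parallel gripper is mounted at the origin on the work surface. World frame = base frame: x ahead of the robot, y to its left, z up, the work surface at z = 0. Lengths are in m, angles in rad, forces in N, time in s.
With the tool pointing down it reaches from about 0.35 to 0.85 m from the base axis. Payload 8.1 kg.
Tool frame: the origin (TCP) lies midway between the tips of the shut fingers; the grasp point (between the pads) lies 19 mm behind it; z points along the fingers, y is the direction in which the jaws open and shut (so a half turn about z gives the same grasp; the last joint's range is limited). The gripper opens to 93 mm and grips with 3 to 60 N. Pads are 15 mm wide; open, the fingers measure 128 mm over their backs; the gripper's body (75 mm by 188 mm) begins 65 mm behind the grasp point.
Start: joints at [-1.338, 0.13, 1.488, -0, 1.523, -0.085], TCP at [0.188, -0.57, 0.219] pointing down, gripper open.
Joint ranges: [-2.96, 2.96], [-0.89, 2.26], [0.02, 2.5], [-1.34, 4.48], [0, 2.73], [-2.66, 2.66]. Speed limits (rad/s): [2.39, 2.39, 2.79, 3.14, 3.14, 3.14].

INTERFACE

Orientations are given as a rotation vector (axis times angle).
In Python, from plant import robot gives the robot as it stands.
- The arm moves only by the tool arm_command, never from a script. Its argument "deltas" is a list that holds one entry, the list of rows, each a list of 6 numbers: the shift along the tool's x, y, z in m, then the turn, a rotation vector about the tool's x, y, z in rad. In form: [[[dx, dy, dz, rx, ry, rz], ...]]. A call has exactly 8 rows; each row is the pose to reach, as a shift and turn from the pose commanded when the call began, along the tool's axes at that moment; what a row does not reach only later rows make up. A row lasts 1/12 s, in which the tool goes at most 41.7 mm and 7.16 degrees, less where a joint would pass 70% of its speed; a pose out of reach is approached as far as the arm can. A call with a gripper value outside its range is refused whole. "fingers" is the closure, from -1 (fully open) to 1 (shut), set as the call begins (left out, the last holds). The fingers move at their own pace and stop on an object; "squeeze" is the grip in N (left out, the last holds). Time passes only in rows, so rows that repeat a pose let the fingers close, or fill a call up. It gives the time, the measured TCP pose, the force and the opening at its end, in the units of the state.
- robot.read_state(): the state, without advancing time (a new reading comes with each control period).
- robot.read_camera(name): name is "side" or "top" or "wrist"; returns (picture, depth): 400x640x3 uint8, blue, green, red; 400x640 float32, m along the optical axis (not along the pixel's ray), 0 where there is no reading.
- robot.calibration(name): a dict with "K" (3x3 intrinsics, pixels), "R" (3x3) and "t" (3): a world point X has camera coordinates R X + t; the wrist camera has in their place "tool_from_camera" (4x4, takes a point from camera to tool coordinates, whose origin is the TCP and whose axes are the flange's). Camera axes: x right, y down, z forward; pixel columns grow to the right and rows downward; lengths in m; the calibration is good to about 2 mm. The wrist camera is an equidistant fisheye: a pixel r from the principal point sees the ray r / f radians off the axis. A picture is of the moment at which its call begins: read the wrist's pose just before it. calibration takes no time and is no camera call.
- robot.close_job(): hands the job in, once; it reports no verdict.
Trained networks look in the newest picture that a camera, given by its name, has taken for a name from the list of things; names that differ only in an ending like _2 or _b are one class to them, and where a whole thing is asked for, a point or a joint stands for the part that bears it (a point fixed in the world has none). Each returns a list of dicts, best first, with "p" (0 to 1); they miss things now and then, are a little off and sometimes report something else, mostly with a low value. They report only what shows in the picture. A call takes as long as a camera call. They do not tell look-alikes from the thing itself.
- robot.silhouettes(camera, target): "mask" (400x640 bool, what is visible of it) and "box" ([left, top, width, height] in pixels, round what is visible of it).
The state is a dict: "t": time; "q": joint angles; "dq": joint speeds; "joint_torque": joint torques, N m; "tool_pos": TCP position; "orientation": TCP orientation; "force": force on the tool from outside, world axes, zero at the start; "wrist_torque": the same for the moment, N m; "opening": finger opening in m.
Only numpy, scipy, OpenCV 4.12 (cv2) and the standard library are available. Lean on these libraries where they do the work, as an engineer would, in place of code of your own. Each camera call takes 0.05 s, during which the arm holds its last target. There are 200 camera calls.

TASK

Close the panel press on the white panel: with the fingertips press down the lock button on top of the sliding head and, keeping it down, push the head along its rail until it is fully home against the steel stop; then let the button come up so that the head is locked there. Only push: do not grip the head, and leave the panel and everything else where it stands.

Things in the scene. Friction and masses are not known exactly. Their poses are not given: they have to be found in the camera images.
- press: Panel press, fixed to the table: a plywood bed 260 (x) x 450 (y) x 18 mm thick with an aluminium rail along its own y axis, 75 mm to its +x side (away from the robot), held by a low steel block at each end. Origin: centre of the bed's underside, on the table. Place and yaw (up to 0.5 rad) vary. The head slides along the press's +y axis (roughly to the robot's left).
- head (a joint): Travel of the sliding head along the rail, m, growing along press +y towards the stop. It starts locked at 0 (1 mm of play) and has 0.11 to 0.19 to go. While its button is up a tab locks it in the teeth of a rack under the rail (a notch every 12 mm and one at the stop, 2 mm of play); with the button down it slides with about 2 N of friction and stays where it is left. It cannot be lifted off.
- button (a joint): How far the lock button is pressed straight down, m: 0 up (locked), 0.006 fully down. It takes about 5 N to begin and 8 N to hold fully down, and springs up when let go; the head is free from about 3 mm. Let go against a tooth (so also with the head over 2 mm short of the stop) it stays half down. Rise straight off it: dragging back moves the head.
- button_top (a point): Centre of the top of the lock button: a dark steel pad, 44 mm along the rail, 24 mm across, 64 mm above the table when up. It lies between two upright ears of the head (10 mm thick, 50 mm apart along the rail, tops 84 mm above the table); across the rail the well is open, the head's sides end 3 mm below the pressed pad. Closed fingers fit in: press the pad and push the ear on the stop's side.
- head_nose (a point): Centre of the head's front (+y) face, which meets the stop: 35 mm along press +y from the button's centre, 38 mm above the table. The head is 70 mm long, 50 mm wide. A low aluminium jaw bar, flush with this face, 16 mm thick, top 44 mm above the table, reaches from it over the bed to 190 mm towards press -x.
- stop_face (a point): Centre of the stop's face that the head meets, 38 mm above the table, on the rail's centre line; +y is the sliding direction. The stop is a dark steel block on the rail (50 mm across, 22 mm along, top 68 mm above the table, with a black knob up to 80 mm); its place along the rail varies. A low fence behind the panel is part of it. The head is home when head_nose meets stop_face.
- panel: White primed wooden panel, 150 (x) x 110 (y) x 12 mm, loose on the bed between the stop's fence and the place where the jaw bar ends up, with 1 mm to spare on each side. Origin: centre of its underside.
- cup: Bystander: small white bowl 52 mm across and 35 mm high that stands on the panel. Origin: centre of its underside.
- jar: Bystander: amber glass jar, 34 mm across and 50 mm high, that stands on the bed behind the jaw at the start. Origin: centre of its underside.
- bowl_a: Bystander: white mixing bowl, 140 mm across, 60 mm high, on the table left of the press. Origin: centre of its underside.
- bowl_b: Bystander: clay bowl, 120 mm across, 55 mm high, on the table left of the press. Origin: centre of its underside.
- can: Bystander: bare metal can, 80 mm across, 100 mm high, on the table right of the press. Origin: centre of its underside.
- mug: Bystander: white mug, 76 mm across, 90 mm high, on the table right of the press. Origin: centre of its underside.
Things that resemble listed ones, but are neither listed nor needed, are in the scene too. Several things have the shape of the panel; the one meant has the colours described above.

How it is judged:
On the way, in this order (a step that is already met when the one before it is completed fails the run):
1. the lock button is held down while the head is still well short of the stop (value of joint button above 0.003 m and y of head_nose in the frame of stop_face below -0.05 m), for 0.1 s.
2. the head is home against the stop with the button still held down (value of joint button above 0.003 m and y of head_nose in the frame of stop_face between -0.004 and 0.004 m), for 0.1 s.
At the end, for the whole second after the job is handed in: The head's front face is within 4 mm of the stop's face, the button is up (within 1 mm) so that the head is locked and at rest, the panel lies flat, and the panel and all bystanders are within 30 mm of where they started (y of head_nose in the frame of stop_face between -0.004 and 0.004 m and value of joint button below 0.001 m and velocity of joint head between -0.005 and 0.005 m/s and angle between panel's own z axis and vertical below 0.05 rad and distance of each of panel, cup, jar, bowl_a, bowl_b, can, mug from where it was at the start of the episode below 0.03 m); the robot touches nothing.
It fails at once if the head is gripped - the fingers press on both of its ears at once (contact force between the fingers and head_c3 above 2 N and contact force between the fingers and head_c4 above 2 N).
It fails at once if the panel or a bystander is displaced by more than 30 mm, lifted or carried (distance of any of panel, cup, jar, bowl_a, bowl_b, can, mug from where it was at the start of the episode above 0.03 m).
It also fails if it takes over 38 s, if anything falls off the work surface, if the arm or the gripper's body presses on something with over 40 N, if the wrist force passes 120 N, or if a joint passes its speed limit or range.

## Working session

There is one attempt and no reset: what is moved stays moved. The work goes in short steps, Python scripts to look and compute and a tool call to move; the robot and the scene stay as the last step left them, time stands still between calls to the robot, and variables do not carry over. Pictures are saved under pics/ and viewed, about 8 in all and at most 12, crops included, and the job is handed in when it is done.

Besides the shell and the picture viewer there is one more tool, called after "Call:" as name(argument=value, ...) on one line, values as JSON. arm_command: Moves the arm, as the interface text tells. Its arguments: {"type":"object","properties":{"deltas":{"type":"array","items":{"type":"array","items":{"type":"array","items":{"type":"number"}}}},"fingers":{"type":"number"},"squeeze":{"type":"number"}},"required":["deltas"]}

```bash
ls; mkdir -p pics
cat > h.py <<'E'
import numpy as np,cv2
from plant import robot
def world(name,d,u,v):
    c=robot.calibration(name);K=np.array(c["K"]);z=d[int(v),int(u)]
    p=np.linalg.inv(K)@[u,v,1]*z
    return np.array(c["R"]).T@(p-np.array(c["t"]))
def cloud(name,d):
    c=robot.calibration(name);K=np.array(c["K"]);v,u=np.mgrid[:d.shape[0],:d.shape[1]]
    P=np.stack([(u-K[0,2])/K[0,0]*d,(v-K[1,2])/K[1,1]*d,d],-1)-np.array(c["t"])
    return P@np.array(c["R"])
E
python3 - <<'E'
from h import *
for n in("top","side"):
    p,d=robot.read_camera(n);cv2.imwrite(f"pics/{n}0.png",p);np.save(f"{n}d.npy",d)
    c=robot.calibration(n);print(n,np.round(np.array(c["K"]),1).tolist(),np.round(-np.array(c["R"]).T@np.array(c["t"]),3))
    for t in("head","button","panel","stop_face"):
        try:
            for r in robot.silhouettes(n,t)[:3]: print(n,t,round(r["p"],2),r["box"])
        except Exception as e: print(t,e)
s=robot.read_state();print(s["t"],s["tool_pos"],s["orientation"],s["opening"],s["force"])
E
```

```text
pics
top [[416.0, 0.0, 323.3], [0.0, 416.0, 191.3], [0.0, 0.0, 1.0]] [0.406 0.008 1.485]
top head 0.64 [316.1, 173.6, 43.5, 51.3]
top head 0.55 [266.2, 180.0, 15.7, 17.4]
top head 0.44 [342.7, 218.9, 7.2, 12.5]
top panel 0.78 [241.9, 228.4, 45.2, 38.5]
top panel 0.73 [249.5, 158.0, 43.8, 47.7]
top stop_face 0.71 [247.4, 154.8, 52.2, 40.7]
side [[444.9, 0.0, 322.2], [0.0, 444.9, 205.5], [0.0, 0.0, 1.0]] [0.136 0.794 0.856]
side head 0.64 [297.4, 170.8, 56.1, 69.0]
side head 0.24 [335.5, 110.0, 24.4, 35.6]
side button 0.63 [308.4, 188.5, 11.0, 5.8]
side button 0.17 [216.4, 354.0, 74.6, 44.7]
side panel 0.95 [237.1, 236.4, 66.1, 56.7]
side panel 0.69 [323.4, 276.4, 54.9, 65.0]
side panel 0.64 [377.4, 179.9, 62.0, 32.1]
side stop_face 0.94 [224.2, 214.0, 41.5, 79.6]
0.5 [ 0.18749233 -0.56991738  0.21857135] [-3.10189962e+00 -4.97047434e-01  4.05168728e-05] 0.09285251327416144 [ 0.4492259  -0.48513891  0.06091672]
```

Run:
```python
import cv2
a=cv2.imread("pics/top0.png")[130:280,220:420];cv2.imwrite("pics/c1.png",cv2.resize(a,None,fx=4,fy=4,interpolation=2))
a=cv2.imread("pics/side0.png")[100:350,190:440];cv2.imwrite("pics/c2.png",cv2.resize(a,(600,600),interpolation=2))
```

```text
(no output)
```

View pics/c1.png

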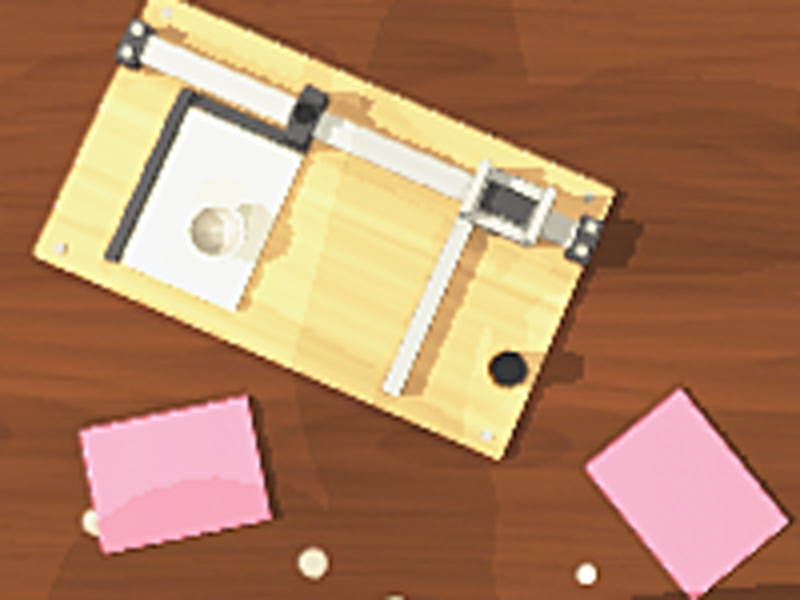

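View pics/c2.png

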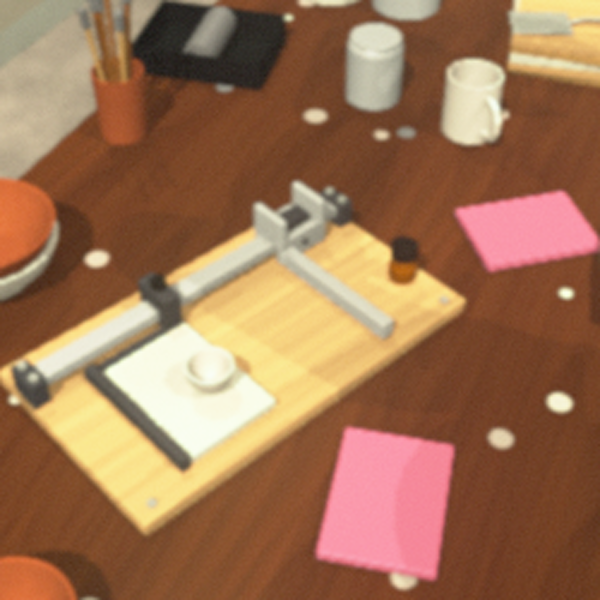

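The white panel with the bowl on it (crop 1, about 215,205) is the one meant; the two pink ones are look-alikes. The dark pad lies at crop 1 (510,200), which is about pixel (347,180) in the full top picture. The stop is at crop (308,110), full about (297,157). Next I measure them with depth.

Run:
```python
from h import *
from scipy import ndimage
for n,box in(("top",(220,420,120,260)),("side",(190,440,100,350))):
    d=np.load(n+"d.npy");p=cv2.imread(f"pics/{n}0.png");P=cloud(n,d)
    u0,u1,v0,v1=box;M=np.zeros(d.shape,bool);M[v0:v1,u0:u1]=1
    # bed top yaw
    bed=M&(abs(P[...,2]-.018)<.006)
    lab,k=ndimage.label(bed);i=np.argmax(ndimage.sum(bed,lab,range(1,k+1)))+1
    m=(lab==i).astype(np.uint8);pts=P[m>0][:,:2]
    r=cv2.minAreaRect(pts.astype(np.float32));print(n,"bed",r,np.median(P[m>0][:,2]))
    # high parts
    hi=M&(P[...,2]>.058)&(P[...,2]<.1)
    lab,k=ndimage.label(hi)
    for j in range(1,k+1):
        q=P[lab==j]
        if len(q)>15: print(len(q),np.round(q.mean(0),4),np.round(np.percentile(q,[5,95],0),3).tolist())
for n,(a,b) in(("top",(347.5,180)),("side",(312.5,191))):
    d=np.load(n+"d.npy");print(n,world(n,d,a,b))
for n,(a,b) in(("top",(297,157)),):
    d=np.load(n+"d.npy");print(n,world(n,d,a,b))
```

```text
top bed ((0.5124696493148804, 0.0865950733423233), (0.45004379749298096, 0.19497302174568176), 67.68537139892578) 0.01834401978393892
98 [0.63   0.0917 0.0706] [[0.609, 0.078, 0.063], [0.651, 0.105, 0.082]]
43 [ 0.5693 -0.0557  0.0834] [[0.548, -0.066, 0.08], [0.591, -0.047, 0.088]]
87 [ 0.5579 -0.0834  0.0644] [[0.544, -0.101, 0.061], [0.571, -0.065, 0.068]]
47 [ 0.5473 -0.1108  0.0817] [[0.527, -0.121, 0.064], [0.569, -0.101, 0.087]]
40 [0.5399 0.168  0.0638] [[0.523, 0.144, 0.059], [0.551, 0.189, 0.069]]
20 [0.5106 0.1694 0.064 ] [[0.506, 0.149, 0.059], [0.517, 0.185, 0.069]]
68 [ 0.416  -0.0876  0.068 ] [[0.403, -0.101, 0.064], [0.429, -0.074, 0.073]]
side bed ((0.5158945918083191, 0.08542519807815552), (0.4533122777938843, 0.21257032454013824), 67.7220687866211) 0.016058920983592906
269 [ 0.406  -0.6609  0.061 ] [[0.352, -0.699, 0.058], [0.452, -0.621, 0.068]]
418 [ 0.5935 -0.4361  0.0856] [[0.563, -0.474, 0.061], [0.628, -0.413, 0.099]]
343 [ 0.8688 -0.2071  0.0819] [[0.844, -0.248, 0.061], [0.904, -0.184, 0.098]]
387 [ 0.4433 -0.4288  0.0743] [[0.407, -0.47, 0.06], [0.478, -0.392, 0.087]]
341 [0.8212 0.063  0.0713] [[0.776, 0.022, 0.06], [0.88, 0.144, 0.081]]
309 [ 0.554  -0.0791  0.0706] [[0.524, -0.113, 0.059], [0.585, -0.043, 0.083]]
91 [ 0.4127 -0.0831  0.0649] [[0.399, -0.1, 0.061], [0.426, -0.071, 0.067]]
150 [0.625  0.099  0.0676] [[0.605, 0.088, 0.059], [0.65, 0.111, 0.078]]
120 [0.5272 0.1669 0.0619] [[0.503, 0.146, 0.058], [0.549, 0.192, 0.065]]
top [ 0.56029436 -0.08717323  0.06356226]
side [ 0.54828086 -0.0775546   0.06152694]
top [0.63328986 0.08749593 0.08022857]
```

```bash
cat >> h.py <<'E'
from scipy.spatial.transform import Rotation as Ro
U=np.array([np.cos(np.radians(67.7)),np.sin(np.radians(67.7)),0]); N=np.array([U[1],-U[0],0])
RT=np.stack([U,N*1.0,-np.array([0,0,1.])],1)  # tool x along rail, z down
if np.linalg.det(RT)<0: RT[:,1]*=-1
def delta(target):
    s=robot.read_state();R=Ro.from_rotvec(s["orientation"])
    return np.r_[R.inv().apply(np.array(target)-s["tool_pos"]),(R.inv()*Ro.from_matrix(RT)).as_rotvec()]
E
python3 - <<'E'
from h import *
print(delta([.558+.006*U[0],-.0834+.006*U[1],.2]).round(4))
E
```

```text
[ 5.079e-01 -3.510e-01  1.860e-02 -1.000e-04 -0.000e+00 -8.638e-01]
```

Call:
arm_command(deltas=[[[0.032,-0.022,0,0,0,-0.1],[0.064,-0.044,0,0,0,-0.2],[0.096,-0.066,0,0,0,-0.3],[0.128,-0.088,0,0,0,-0.4],[0.16,-0.11,0,0,0,-0.5],[0.19,-0.132,0,0,0,-0.6],[0.22,-0.153,0,0,0,-0.7],[0.25,-0.175,0,0,0,-0.8]]], fingers=1, squeeze=20)

```text
t: 1.17
tool_pos: [0.3711, -0.3241, 0.2189]
orientation: [2.659, 1.672, 0.0]
force: [0.2, -0.1, 0.7]
opening: 0.0445
```

Run:
```python
from h import *
print(delta([.558+.006*U[0],-.0834+.006*U[1],.2]).round(4))
```

```text
[ 3.039e-01  6.370e-02  1.890e-02  7.000e-04  3.000e-04 -5.900e-02]
```

Call:
arm_command(deltas=[[[0.039,0.008,0,0,0,-0.03],[0.078,0.016,0,0,0,-0.059],[0.117,0.024,0.005,0,0,-0.059],[0.156,0.032,0.01,0,0,-0.059],[0.195,0.041,0.015,0,0,-0.059],[0.234,0.049,0.019,0,0,-0.059],[0.272,0.057,0.019,0,0,-0.059],[0.304,0.064,0.019,0,0,-0.059]]])

```text
t: 1.83
tool_pos: [0.5619, -0.0777, 0.1993]
orientation: [-2.612, -1.745, -0.0]
force: [0.2, -0.4, 0.4]
opening: 0.0004
```

Run:
```python
from h import *
s=robot.read_state();p,d=robot.read_camera("wrist");np.save("wd.npy",d)
c=robot.calibration("wrist");print(c)
K=np.array(c["K"]);T=np.array(c["tool_from_camera"]);R=Ro.from_rotvec(s["orientation"])
print(s["tool_pos"],s["opening"],delta([.558+.006*U[0],-.0834+.006*U[1],.1]).round(4))
def proj(X):
    q=np.linalg.inv(T)@np.r_[R.inv().apply(np.array(X)-s["tool_pos"]),1];q=q[:3]
    r=np.hypot(q[0],q[1]);th=np.arctan2(r,q[2]);return K[:2,2]+K[0,0]*th*q[:2]/r
c0=np.array([.558,-.0834,.064]);V=np.array([N[0],N[1],0])
im=p.copy()
for a,b in((-.022,-.012),(.022,-.012),(.022,.012),(-.022,.012),(0,0)):
    uv=proj(c0+a*U+b*V);print(uv.round(1));cv2.circle(im,tuple(int(x) for x in uv.round()),1,(0,0,255),-1)
cv2.imwrite("pics/w1full.png",p)
u,v=proj(c0).astype(int);u=min(max(u,100),540);v=min(max(v,75),325)
cv2.imwrite("pics/w1.png",cv2.resize(im[v-75:v+75,u-100:u+100],None,fx=4,fy=4,interpolation=2));print(u-100,v-75)
```

```text
{'K': array([[309.70691629,   0.        , 321.21248588],
       [  0.        , 309.70691629, 200.38030582],
       [  0.        ,   0.        ,   1.        ]]), 'tool_from_camera': array([[-3.04687049e-04, -9.64898599e-01, -2.62622545e-01,
         7.29685770e-02],
       [ 9.99999930e-01, -3.51200219e-04,  1.30169983e-04,
         3.01477186e-04],
       [-2.17833930e-04, -2.62622487e-01,  9.64898638e-01,
        -1.65237412e-01],
       [ 0.00000000e+00,  0.00000000e+00,  0.00000000e+00,
         1.00000000e+00]])}
[ 0.56190076 -0.07766915  0.19934972] 0.00035062382324432904 [-0.0058 -0.0023  0.0994  0.0007 -0.0034 -0.0016]
[307.9 219.3]
[307.2 177. ]
[331.5 176.9]
[331.3 219.2]
[319.5 198.5]
219 123
```

View pics/w1.png

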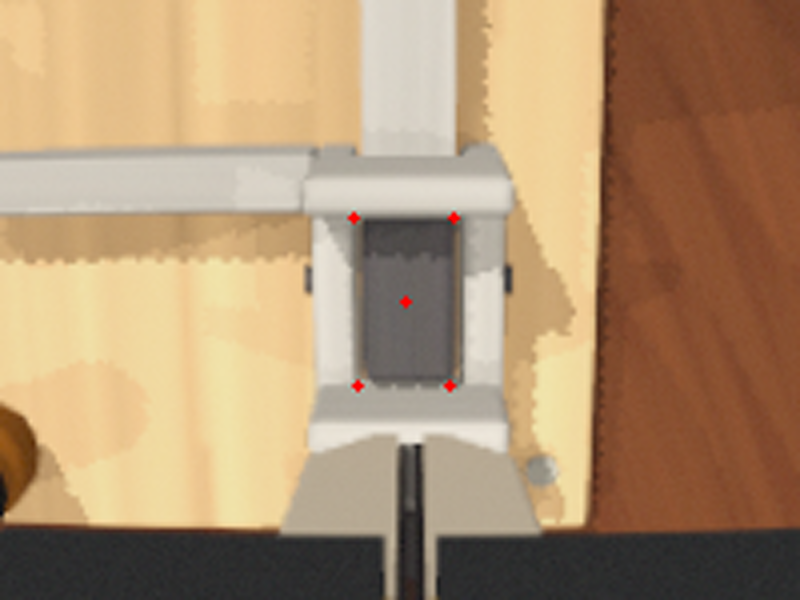

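The wrist view shows the dark pad at crop (408,300) between the ears. My predicted corners lie within about 1 mm of it and the rail is vertical in the picture, so yaw and position are right.

Run:
```python
from h import *
s=robot.read_state();print(s["t"],s["tool_pos"],s["dq"].round(3) if hasattr(s["dq"],'round') else s["dq"],delta([.558+.006*U[0],-.0834+.006*U[1],.1]).round(4))
```

```text
1.8833 [ 0.56439237 -0.07364807  0.19943753] [-0.068 -0.038  0.039 -0.013 -0.002 -0.123] [-0.0058 -0.0023  0.0994  0.0007 -0.0034 -0.0016]
```

Call:
arm_command(deltas=[[[-0.006,-0.002,0.01,0,0,0],[-0.006,-0.002,0.03,0,0,0],[-0.006,-0.002,0.05,0,0,0],[-0.006,-0.002,0.07,0,0,0],[-0.006,-0.002,0.085,0,0,0],[-0.006,-0.002,0.095,0,0,0],[-0.006,-0.002,0.098,0,0,0],[-0.006,-0.002,0.098,0,0,0]]])

```text
t: 2.55
tool_pos: [0.5558, -0.0854, 0.1008]
orientation: [-2.613, -1.742, 0.002]
force: [0.3, -0.3, 0.2]
opening: 0.0006
```

Run:
```python
from h import *
T0=[.558+.006*U[0],-.0834+.006*U[1],.07]
p,d=robot.read_camera("side");s=robot.read_state();print(s["t"],s["tool_pos"],s["force"],delta(T0).round(4))
cv2.imwrite("pics/s2.png",cv2.resize(p[130:230,250:400],None,fx=5,fy=5,interpolation=2))
```

```text
2.6 [ 0.55664207 -0.08552559  0.10191166] [-0.14658303 -0.53909031 -0.67960282] [ 0.0085  0.0004  0.0319  0.      0.0001 -0.0053]
```

View pics/s2.png

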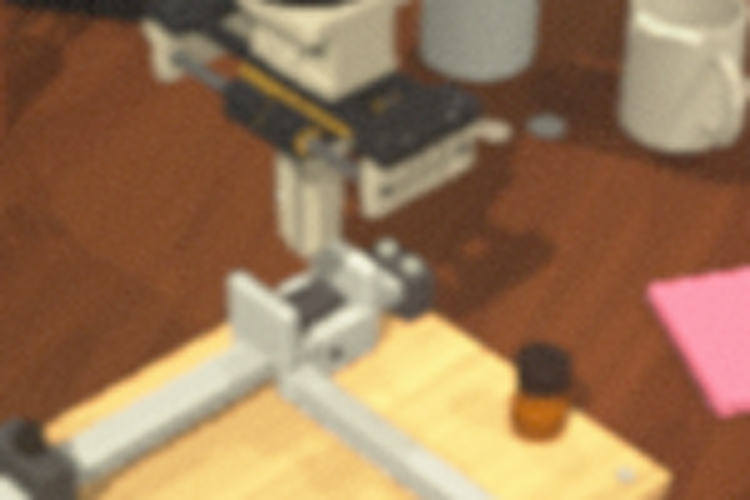

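The side view shows the closed tips (crop 315,245) just above the head and over the well. The measured TCP is about 2 mm behind the pad centre, so I shift 7 mm forward and lower it into the well, stopping short of the pad.

Call:
arm_command(deltas=[[[0.004,0,0,0,0,-0.004],[0.007,0,0.004,0,0,-0.004],[0.007,0,0.01,0,0,-0.004],[0.007,0,0.016,0,0,-0.004],[0.007,0,0.022,0,0,-0.004],[0.007,0,0.026,0,0,-0.004],[0.007,0,0.026,0,0,-0.004],[0.007,0,0.026,0,0,-0.004]]])

```text
t: 3.27
tool_pos: [0.559, -0.0785, 0.075]
orientation: [-2.609, -1.748, 0.001]
force: [0.4, 0.7, 0.4]
opening: 0.0003
```

Run:
```python
from h import *
T0=[.558+.006*U[0],-.0834+.006*U[1],.06]
s=robot.read_state();print(s["t"],s["tool_pos"],s["force"],delta(T0).round(4))
```

```text
3.2667 [ 0.55897597 -0.07851408  0.07501048] [0.39028558 0.69316201 0.37957073] [ 0.0011  0.001   0.015  -0.0012  0.0002 -0.0009]
```

Call:
arm_command(deltas=[[[0,0,0.003,0,0,0],[0,0,0.006,0,0,0],[0,0,0.009,0,0,0],[0,0,0.012,0,0,0],[0,0,0.014,0,0,0],[0,0,0.015,0,0,0],[0,0,0.015,0,0,0],[0,0,0.015,0,0,0]]])

```text
t: 3.93
tool_pos: [0.5597, -0.0786, 0.0612]
orientation: [2.609, 1.749, 0.0]
force: [-3.3, -0.1, 6.5]
opening: 0.001
```

Call:
arm_command(deltas=[[[0,0,0.001,0,0,0],[0,0,0.002,0,0,0],[0,0,0.003,0,0,0],[0,0,0.004,0,0,0],[0,0,0.004,0,0,0],[0,0,0.004,0,0,0],[0,0,0.004,0,0,0],[0,0,0.004,0,0,0]]])

```text
t: 4.6
tool_pos: [0.5598, -0.0786, 0.0582]
orientation: [2.609, 1.749, 0.001]
force: [-5.7, 1.7, 13.0]
opening: 0.0004
```

The button is bottomed (13 N at z 58 mm). Now I push along the rail.

Call:
arm_command(deltas=[[[0.005,0,0,0,0,0],[0.014,0,0,0,0,0],[0.024,0,0,0,0,0],[0.034,0,0,0,0,0],[0.044,0,0,0,0,0],[0.054,0,0,0,0,0],[0.06,0,0,0,0,0],[0.062,0,0,0,0,0]]])

```text
t: 5.27
tool_pos: [0.5838, -0.0204, 0.0582]
orientation: [2.609, 1.75, 0.001]
force: [-6.2, -0.7, 13.0]
opening: 0.0004
```

Run:
```python
from h import *
p,d=robot.read_camera("side")
s=robot.read_state();X=s["tool_pos"]-np.array([.558,-.0834,0]);print(s["t"],s["tool_pos"],s["force"],X@U,X@N)
cv2.imwrite("pics/s3.png",cv2.resize(p[130:290,220:400],None,fx=4,fy=3.7,interpolation=2))
```

```text
5.3167 [ 0.583824   -0.02038179  0.05822968] [-5.44194245  3.48725848 11.6788156 ] 0.06810413851893074 -2.003228611259588e-05
```

View pics/s3.png

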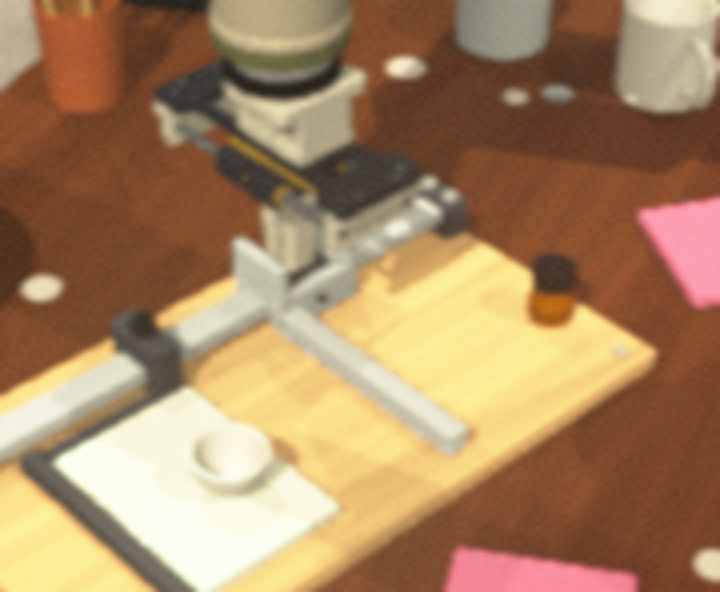

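The head slides along with the fingers down in the well, and the panel and cup are undisturbed. About 80 mm remain.

Call:
arm_command(deltas=[[[0.006,0,0,0,0,0],[0.016,0,0,0,0,0],[0.026,0,0,0,0,0],[0.036,0,0,0,0,0],[0.046,0,0,0,0,0],[0.056,0,0,0,0,0],[0.064,0,0,0,0,0],[0.068,0,0,0,0,0]]])

```text
t: 5.98
tool_pos: [0.6097, 0.0425, 0.0582]
orientation: [2.609, 1.749, 0.002]
force: [-5.0, -0.4, 11.6]
opening: 0.0007
```

Call:
arm_command(deltas=[[[0.002,0,0,0,0,0],[0.004,0,0,0,0,0],[0.006,0,0,0,0,0],[0.008,0,0,0,0,0],[0.01,0,0,0,0,0],[0.012,0,0,0,0,0],[0.012,0,0,0,0,0],[0.012,0,0,0,0,0]]])

```text
t: 6.65
tool_pos: [0.614, 0.0532, 0.0582]
orientation: [2.609, 1.749, 0.002]
force: [-4.5, 1.1, 11.8]
opening: 0.0006
```

Call:
arm_command(deltas=[[[0.001,0,0,0,0,0],[0.002,0,0,0,0,0],[0.003,0,0,0,0,0],[0.004,0,0,0,0,0],[0.005,0,0,0,0,0],[0.006,0,0,0,0,0],[0.006,0,0,0,0,0],[0.006,0,0,0,0,0]]])

```text
t: 7.32
tool_pos: [0.6162, 0.0568, 0.0582]
orientation: [2.608, 1.747, -0.001]
force: [-5.3, -6.1, 11.8]
opening: 0.0007
```

Run:
```python
from h import *
p,d=robot.read_camera("side")
s=robot.read_state();X=s["tool_pos"]-np.array([.558,-.0834,0]);F=np.array(s["force"]);print(s["t"],s["tool_pos"],F,X@U,X@N,F@U,F@N)
cv2.imwrite("pics/s4.png",cv2.resize(p[150:290,200:380],None,fx=4,fy=4,interpolation=2))
```

```text
7.3667 [0.61618232 0.05681049 0.05813297] [-5.05056238 -5.49594119 11.649762  ] 0.15180174748518618 0.0006271105415565514 -7.0013652029063 -2.5873606641545615
```

View pics/s4.png

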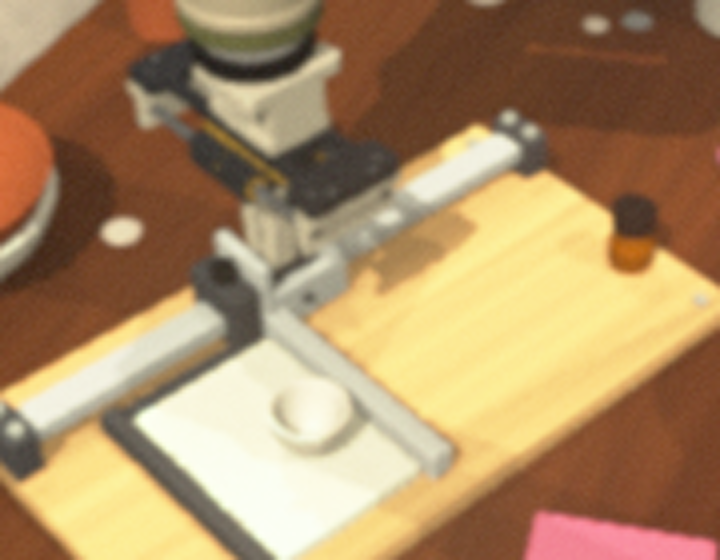

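The head's front ear stands right at the stop (crop 235,300) and the reaction is 7 N. I push a little further so the fingers bear on the ear and confirm it is home.

Call:
arm_command(deltas=[[[0.001,0,0,0,0,0],[0.002,0,0,0,0,0],[0.003,0,0,0,0,0],[0.004,0,0,0,0,0],[0.005,0,0,0,0,0],[0.006,0,0,0,0,0],[0.007,0,0,0,0,0],[0.007,0,0,0,0,0]]])

```text
t: 8.03
tool_pos: [0.6194, 0.0633, 0.0581]
orientation: [2.608, 1.747, 0.001]
force: [-2.7, -5.6, 9.6]
opening: 0.0005
```

Call:
arm_command(deltas=[[[0.001,0,0,0,0,0],[0.002,0,0,0,0,0],[0.003,0,0,0,0,0],[0.004,0,0,0,0,0],[0.005,0,0,0,0,0],[0.005,0,0,0,0,0],[0.005,0,0,0,0,0],[0.005,0,0,0,0,0]]])

```text
t: 8.7
tool_pos: [0.6198, 0.0645, 0.0581]
orientation: [2.607, 1.744, -0.008]
force: [-10.6, -20.1, 16.2]
opening: 0.0008
```

The fingers are firmly blocked at 22 N, so the head is home. I relax the push slightly but keep it positive, then rise straight up.

Call:
arm_command(deltas=[[[-0.001,0,0,0,0,0],[-0.002,0,0,0,0,0],[-0.002,0,-0.002,0,0,0],[-0.002,0,-0.004,0,0,0],[-0.002,0,-0.007,0,0,0],[-0.002,0,-0.01,0,0,0],[-0.002,0,-0.013,0,0,0],[-0.002,0,-0.016,0,0,0]]])

```text
t: 9.37
tool_pos: [0.6174, 0.0654, 0.0705]
orientation: [-2.61, -1.748, 0.009]
force: [-4.0, -7.2, -6.1]
opening: 0.0003
```

Call:
arm_command(deltas=[[[0,0,-0.006,0,0,0],[0,0,-0.014,0,0,0],[0,0,-0.026,0,0,0],[0,0,-0.045,0,0,0],[0,0,-0.07,0,0,0],[0,0,-0.1,0,0,0],[0,0,-0.11,0,0,0],[0,0,-0.11,0,0,0]]])

```text
t: 10.03
tool_pos: [0.6222, 0.0679, 0.1877]
orientation: [2.606, 1.747, 0.011]
force: [0.3, 0.0, 0.3]
opening: 0.0009
```

Run:
```python
from h import *
s=robot.read_state();print(s["t"],s["tool_pos"],s["force"])
p,d=robot.read_camera("wrist");cv2.imwrite("pics/w2.png",cv2.resize(p[60:300,190:450],None,fx=2.5,fy=2.5,interpolation=2))
P,D=robot.read_camera("side");cv2.imwrite("pics/s5.png",cv2.resize(P[170:290,200:350],None,fx=5,fy=5,interpolation=2))
p,d=robot.read_camera("top");c=cloud("top",d);c0=cloud("top",np.load("topd.npy"))
pad=np.array([.558,-.0834])+.143*U[:2]
for q,pc,nm in((c,pad,"top now"),(c0,[.558,-.0834],"top start"),(cloud("side",D),pad,"side now"),(cloud("side",np.load("sided.npy")),[.558,-.0834],"side start")):
    r=q[...,:2]-pc;m=(abs(r@U[:2])<.014)&(abs(r@N[:2])<.008)&(q[...,2]<.1)&(q[...,2]>.04)
    print(nm,m.sum(),np.median(q[m][:,2]) if m.any() else None)
```

```text
10.0333 [0.62222902 0.06787751 0.18765012] [0.32164617 0.01177604 0.34961378]
top now 23 0.06515392750305482
top start 39 0.06403496168777535
side now 43 0.06146950550929357
side start 31 0.061317464928987944
```

View pics/w2.png

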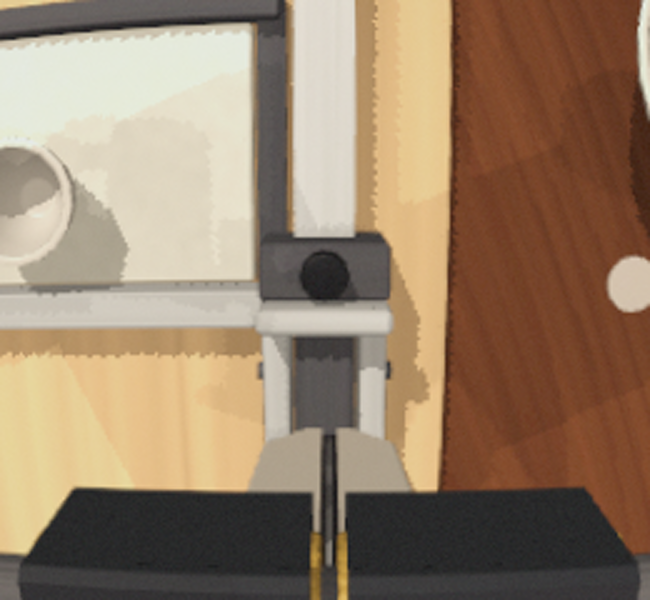

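View pics/s5.png

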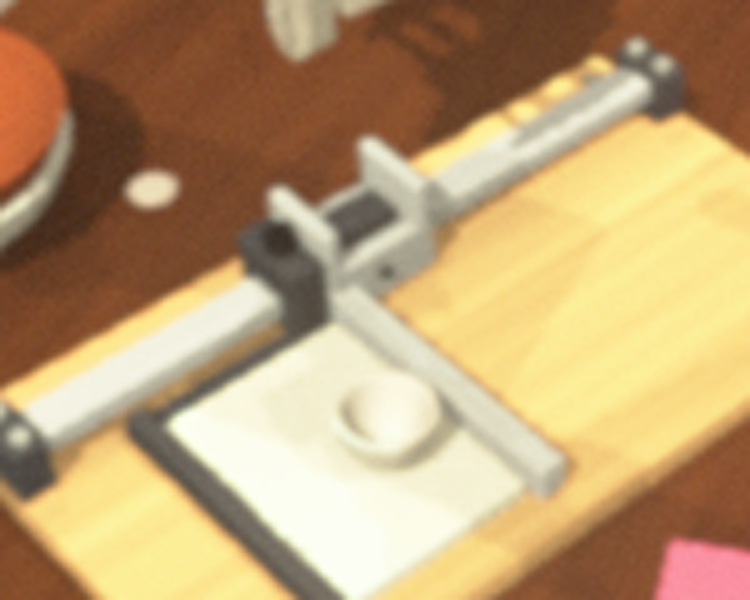

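The pictures show the head flush against the stop (wrist crop 325,305) with the panel and cup in place. The pad height matches the start in both cameras, so the button is up, and nothing touches the robot. I hand the job in.

```bash
python3 -c "
from plant import robot
print(robot.close_job())"
```

```text
the job is handed in; nothing more can be done
None
```

The press is closed: I pressed the button down with the closed fingertips and pushed the head about 0.145 m along the rail. I kept pushing until it was blocked firmly at about 22 N against the stop. Then I rose straight off, and handed the job in at about 10 s.

**Last checks:**
- **Head:** the wrist and side pictures show it flush with the stop.
- **Button:** it is up. The pad height was 65 mm against 64 mm at the start from the top camera, and 61.5 mm against 61.3 mm from the side camera.
- **Panel and cup:** both appear undisturbed in the pictures; I did not measure their shift. I did not look again at the jar, large bowls, can or mug in the final pictures.
- **Robot:** the tool stood clear at z 0.19 m with about 0 N on it.

**Disagreements:** the side camera reads heights about 2 mm lower than the top camera, within the stated calibration error. About 6 N pulled downward on the tool at one point while rising, from friction on the ear; the head stayed in place. No check failed.

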